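# Set the square filter over the light port and open the shutter

## Task

With a fingertip, push a spoke of the filter wheel round until the square filter stands centred over the light port, and leave it there; then push the shutter lever by its arm all the way to its other stop, which opens the shutter. Keep the shutter shut until the square filter is in place, push only on the spokes and the lever and never touch the filters, grasp nothing, and leave the other things on the bench where they stand.

Things in the scene. Friction and masses are not known exactly. Their poses are not given: they have to be found in the camera images.
- unit: Fixed base of the filter unit: grey round plate of 75 mm radius, 15 mm thick, with a tongue 52 mm wide running out to 200 mm from the wheel's axis, under the light port and the lever's pivot. Origin on the wheel's axis at bench height; x points from the hub to the port, z up.
- hub (a point): On the wheel's upright axis at mid-height of the spokes (51 mm above the bench). The wheel lies flat: aluminium hub, 44 mm diameter, top at 65 mm (its screw at 71 mm), and four spokes 90 degrees apart, each 10 mm wide, 12 mm tall (45 to 57 mm above the bench), bare from 22 to 98 mm from the axis, each with a filter at its end (centre 120 mm from the axis).
- wheel (a joint): Angle of the filter wheel, rad, counterclockwise from above; 0 (or any full turn) when the square filter's spoke points from the hub to the light port; pi/2: that spoke stands 90 degrees counterclockwise of the port. It turns either way without end stops, with light friction (about 0.1 N m), and stays where it is left.
- filter_square: The only square filter: black frame 44 x 44 x 8 mm with a clear 32 mm square window. Origin at the window's centre, 51 mm above the bench, 120 mm from the wheel's axis; its x axis points outward along its spoke, z up.
- filter_round1: Round filter, black ring of 44 mm diameter, 8 mm thick, with a clear window, on the spoke 90 degrees counterclockwise (from above) of the square one; origin at its centre.
- filter_round2: Round filter, as filter_round1, on the spoke 180 degrees from the square one.
- filter_round3: Round filter, as filter_round1, on the spoke 270 degrees counterclockwise of the square one.
- port (a point): Centre of the light port's top, 33 mm above the bench: a fixed steel collar of 28 mm diameter with a 16 mm lens on the base's tongue, 120 mm from the wheel's axis, below the path of the filters. At the start the shutter's blade covers it.
- shutter (a joint): Angle of the shutter lever about its upright pivot, rad: 0 = shut stop (blade over the port, lever's arm points straight away from the hub), 1.0 = open stop. Grows clockwise seen from above, which swings the lever's arm away from the robot. Light friction (about 0.06 N m), no spring; it stays where it is left. It starts at or near 0.
- shutter_pivot (a point): On the shutter lever's upright pivot axis, at mid-height of its arm (38 mm above the bench), 170 mm from the wheel's axis on the line from hub through port.
- shutter_tip (a point): Centre of the black ball (20 mm diameter) at the end of the shutter lever's arm, 98 mm from the pivot, 38 mm above the bench. The arm is an aluminium bar 11 mm wide, 12 mm tall (32 to 44 mm above the bench), with bare bench below it from 40 mm out; push it anywhere along that. A thin blade on the pivot's other side reaches 65 mm towards the hub.
- vial_a: Loose amber vial, 26 mm diameter, 50 mm tall, standing on the robot's side of the shutter lever; origin under its centre. Leave alone.
- vial_b: Loose amber vial, as vial_a, standing beyond the wheel. Leave alone.
- spare_ring: Loose empty black filter ring, 44 mm diameter, 8 mm thick, lying on the bench; origin under its centre. Leave alone.
- jar: Loose clear jar, 60 mm diameter, 80 mm tall; origin under its centre. Leave alone.
- beaker: Loose glass beaker, 66 mm diameter, 85 mm tall; origin under its centre. Leave alone.
- screwdriver: Loose screwdriver, 180 mm long, lying on the bench. Leave alone.
- mouse: Loose black computer mouse, 62 mm wide, 32 mm tall; origin under its centre. Leave alone.

How it is judged:
By the outcome, as a careful person would: the job done as asked, in the order asked, and still so for the second after the job is handed in, with the robot touching nothing.
It also fails if it takes over 58 s, if anything falls off the work surface, if the arm or the gripper's body presses on something with over 40 N, if the wrist force passes 120 N, or if a joint passes its speed limit or range.

## Robot

A 6-joint arm with a two-finger parallel gripper is mounted at the origin on the work surface. World frame = base frame: x ahead of the robot, y to its left, z up, the work surface at z = 0. Lengths are in mm, angles in rad, forces in N, time in s.
With the tool pointing down it reaches from about 325 to 775 mm from the base axis. Payload 9.3 kg.
Tool frame: the origin (TCP) lies where the fingers leave the gripper's body, on its centre line; the fingertips stand 73 mm ahead of it and the grasp point (between the pads) lies robot.grip_point_offset ahead of it (robot.grip_point_offset is the distance from the TCP to the grasp point, in mm); z points along the fingers, y is the line along which they close (so a half turn about z gives the same grasp; the last joint's range is limited). The gripper opens to 85 mm and grips with 20 to 120 N. Pads are 22 mm wide; open, the fingers measure 114 mm over their backs; the gripper's body (76 mm by 85 mm) begins 54 mm behind the grasp point. The pads swing forward as they close: fully open they stand 13 mm farther back than shut.
Start: joints at [1.095, 0.259, 0.021, 1.334, 0, 1.418], TCP at [174.474, 521.59, 303.879] pointing down, gripper open.
Joint ranges: [-3.04, 3.04], [-0.91, 1.82], [-1.04, 1.36], [-1.92, 1.95], [-1.52, 1.45], [-3.14, 3.14]. Speed limits (rad/s): [2.22, 2.22, 2.79, 3.14, 3.14, 3.14].

## Interface

Orientations are given as [roll, pitch, yaw] about the fixed x, y, z axes, in that order (R = Rz(yaw) Ry(pitch) Rx(roll)).
In Python, from station import robot, snapshot, camera_params gives the robot as it stands.
- The arm moves only by the tool move_arm, never from a script. Its arguments are lists of equal length, an entry for each row: "offset": the shift along the world's x, y, z in mm, a list of three; "spin": the turn about the world's z in rad. In form: {"offset": [[x, y, z], ...], "spin": [spin, ...]}. A call has 1 to 10 rows; each row is the pose to reach, as a shift and turn from the pose commanded when the call began; what a row does not reach only later rows make up. A row lasts 1/8 s, in which the tool goes at most 62.5 mm and 10.7 degrees, less where a joint would pass 70% of its speed; a pose out of reach is approached as far as the arm can. A call with a gripper value outside its range is refused whole. "hand" is the opening in per cent of the stroke, from 0 (shut) to 100 (fully open), set as the call begins (left out, the last holds). The fingers move at their own pace and stop on an object; "squeeze" is the grip in N (left out, the last holds). Time passes only in rows, so rows that repeat a pose let the fingers close. It gives the time, the measured TCP pose, the force, the opening and the grip force at its end, in the units of the state.
- robot.state(): the state, without advancing time (a new reading comes with each control period).
- snapshot(name): name is "scene" or "top" or "wrist"; returns the picture (480x640x3 uint8, blue, green, red); there is no depth.
- camera_params(name): a dict with "fx", "fy", "cx", "cy" (pixels), "xyz" and "attitude" of the camera in the world. Camera axes: x right, y down, z forward; pixel columns grow to the right and rows downward; lengths in mm; the calibration is good to about 2 mm. A picture is of the moment at which its call begins: read the wrist's pose just before it. camera_params takes no time and is no camera call; for the wrist camera it gives the pose at the moment of the call.
- robot.sign_off(): hands the job in; it is judged then, once.
The state is a dict: "clock": time; "qpos": joint angles; "qvel": joint speeds; "joint_torque": joint torques, N m; "eef_pos": TCP position; "orientation": TCP orientation; "ft_force": force on the tool from outside, world axes, zero at the start; "ft_torque": the same for the moment, N m; "width": finger opening in mm; "gripper_force": force on a finger pad.
Only numpy, scipy, OpenCV 4.12 (cv2) and the standard library are available. Lean on these libraries where they do the work, as an engineer would, in place of code of your own. Each camera call takes 0.05 s, during which the arm holds its last target. There are 200 camera calls.

## Working session

There is one attempt and no reset: what is moved stays moved. The work goes in short steps, Python scripts to look and compute and a tool call to move; the robot and the scene stay as the last step left them, time stands still between calls to the robot, and variables do not carry over. Pictures are saved under pics/ and viewed, at most 11 in all, crops included, and the job is handed in when it is done.

Besides the shell and the picture viewer there is one more tool, called after ">>>" as name([rows], argument=value, ...), one row to a line, values as JSON. move_arm: Moves the arm, as the interface text tells. Its arguments: {"type":"object","properties":{"offset":{"type":"array","items":{"type":"array","items":{"type":"number"}}},"spin":{"type":"array","items":{"type":"number"}},"hand":{"type":"number"},"squeeze":{"type":"number"}},"required":["offset","spin"]}

```bash
mkdir -p pics; ls; python3 - <<'E'
from station import robot, snapshot, camera_params
import cv2
for n in("top","scene"):
    cv2.imwrite(f"pics/{n}1.png",snapshot(n)); print(n,camera_params(n))
print(robot.state(), robot.grip_point_offset)
E
```

```text
pics
top {'fx': 616.710790257021, 'fy': 616.710790257021, 'cx': 316.27856785039467, 'cy': 233.48814563836837, 'xyz': array([ 453.66141046,  -27.33693017, 1515.01194714]), 'attitude': array([-3.07078915,  0.01256424, -1.58167402])}
scene {'fx': 621.039105537112, 'fy': 621.039105537112, 'cx': 315.92117170636305, 'cy': 239.12810651282044, 'xyz': array([1194.68770707, -198.82245325, 1098.28845229]), 'attitude': array([-2.56992813,  0.01147255,  1.27703591])}
{'clock': 0.1, 'qpos': array([1.09537724e+00, 2.59171933e-01, 2.08798369e-02, 1.33367025e+00,
       5.66436006e-06, 1.41823447e+00]), 'qvel': array([ 0.00065971, -0.00093916,  0.00140909, -0.0015736 , -0.00138004,
       -0.00165629]), 'joint_torque': array([ 3.46239765e-03, -5.56693482e+01,  3.45070839e+01,  1.17089390e-02,
       -2.03632362e-04, -3.38788095e-05]), 'eef_pos': array([174.42441267, 521.46905048, 303.32357893]), 'orientation': array([-3.14044104e+00, -1.82798809e-04,  2.81873531e+00]), 'ft_force': array([-1.28536592,  0.42809771,  0.42695151]), 'ft_torque': array([-0.03100849,  0.01422245, -0.00468483]), 'gripper_force': 0.0, 'width': 85.31244345148185} 53.900000000000006
```

View pics/top1.png

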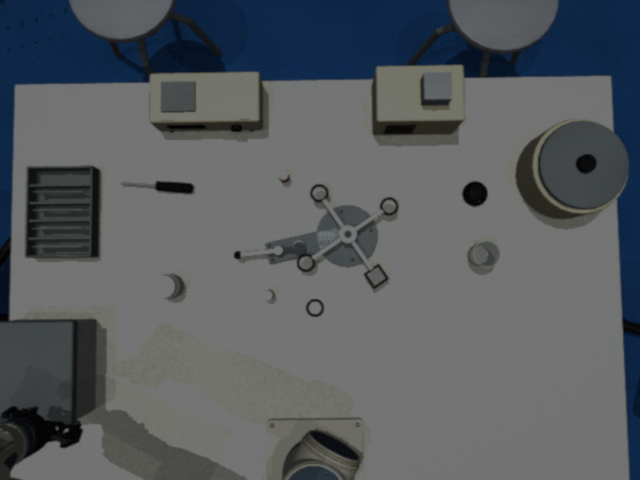

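View pics/scene1.png

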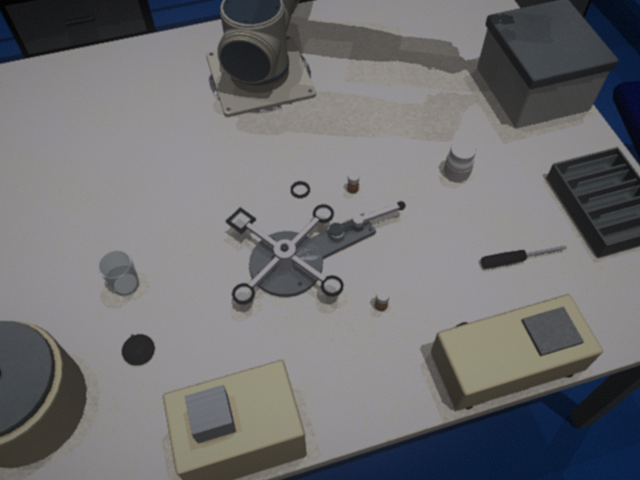

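The top view shows the hub at about (348,234), the square filter at (376,277), round filters at (319,192), (389,206) and (306,263), and the lever ball at (238,255). Vial_a is at (269,296), the spare ring at (315,308) and vial_b at (285,178). Next I turn these pixels into positions.

```bash
cat > h.py <<'E'
import numpy as np, cv2
from scipy.spatial.transform import Rotation as Rot
from station import robot, snapshot, camera_params
def cast(p,uv,z):
    R=Rot.from_euler('xyz',p['attitude']).as_matrix()
    d=R@np.array([(uv[0]-p['cx'])/p['fx'],(uv[1]-p['cy'])/p['fy'],1])
    return p['xyz']+d*(z-p['xyz'][2])/d[2]
E
python3 - <<'E'
from h import *
T=camera_params('top');S=camera_params('scene')
im=cv2.imread('pics/top1.png');g=cv2.cvtColor(im,cv2.COLOR_BGR2GRAY)
m=(g<50).astype(np.uint8)
n,l,st,c=cv2.connectedComponentsWithStats(m[150:330,220:420])
for i in range(1,n):
    if st[i,4]>15: print('blob',c[i]+[220,150],st[i],cast(T,c[i]+[220,150],51).round(1))
for n,t,s,z in [('hub',(348,234),(284.5,248),65),('sq',(376,277),(241,221),55),('r',(319,192),(332,286),55),('r',(389,206),(243,294),55),('r',(306,263),(323,213),55),('tip',(238,255),(402,206),38),('vial_a',(269,296),(353,177),50),('vial_b',(285,178),(381,297),50),('ring',(315,308),(300,189),8),('jar',(170,287),None,40),('beaker',(483,255),None,40)]:
    print(n,cast(T,t,z).round(1), cast(S,s,z).round(1) if s else '')
E
```

```text
blob [319.38571429 192.75714286] [91 35 17 17 70] [655.2 -18.6  51. ]
blob [389.70422535 206.6056338 ] [161  48  17  17  71] [ 619.9 -185.8   51. ]
blob [364.22222222 227.75      ] [138  72  16  13  36] [ 570.  -124.3   51. ]
blob [299.05627706 255.30735931] [ 58  94  37  28 231] [506.2  31.4  51. ]
blob [328.83333333 251.72222222] [104  99  10   7  18] [513.9 -39.4  51. ]
blob [237.15625 254.90625] [ 15 102   5   7  32] [508.9 178.6  51. ]
blob [376.23958333 277.63541667] [145 115  23  24  96] [ 451.4 -150.8   51. ]
blob [314.55       307.48333333] [ 87 150  16  16  60] [382.7  -4.1  51. ]
hub [554.6 -84.9  65. ] [556.5 -82.5  65. ]
sq [ 452.9 -149.9   55. ] [ 461.4 -149.1   55. ]
r [656.5 -17.7  55. ] [659.4 -17.4  55. ]
r [ 620.9 -183.7   55. ] [ 626.  -183.5   55. ]
r [487.7  15.   55. ] [492.   16.4  55. ]
tip [509.1 178.4  38. ] [512.7 183.5  38. ]
vial_a [410.8 103.5  50. ] [417.7 106.7  50. ]
vial_b [692.1  63.5  50. ] [706.7  64.8  50. ]
ring [379.3  -4.5   8. ] [383.6  -3.2   8. ]
jar [434.4 341.1  40. ] 
beaker [ 502.4 -406.8   40. ]
```

>>> move_arm([
  [36,-58,3],
  [71,-116,6],
  [107,-174,9],
  [142,-232,12],
  [178,-290,15],
  [213,-348,18],
  [249,-406,21],
  [284,-464,24],
  [320,-522,26],
  [350,-571,26],
], spin=[0.05,0.1,0.15,0.2,0.25,0.3,0.35,0.4,0.45,0.489], hand=0)

```text
clock: 1.35
eef_pos: [501.4, -12.9, 329.1]
orientation: [3.141, 0.0, -2.974]
ft_force: [0.4, 0.9, 0.8]
width: 0.1
gripper_force: 0.0
```

>>> move_arm([
  [0,0,0],
  [0,0,0],
  [0,0,0],
  [0,0,0],
], spin=[0,0,0,0])

```text
clock: 1.85
eef_pos: [500.3, -9.7, 329.5]
orientation: [-3.141, 0.001, -2.974]
ft_force: [-0.3, 0.7, -0.0]
width: 0.0
gripper_force: 0.0
```

```bash
python3 - <<'E'
from h import *
p=camera_params('wrist'); np.save('p.npy',p,allow_pickle=True)
cv2.imwrite("pics/w1.png",snapshot('wrist')); print(p)
s=robot.state();print(s['eef_pos'],s['orientation'],s['ft_force'],s['width'],s['clock'])
E
```

```text
{'fx': 339.2134641239609, 'fy': 339.2134641239609, 'cx': 320.8993156071792, 'cy': 237.72805367999828, 'xyz': array([431.26034235, -21.02148248, 398.34859755]), 'attitude': array([ 2.86378551e+00, -8.97747886e-04,  1.73930929e+00])}
[500.43443117  -9.87105307 329.48695934] [-3.14138059e+00  5.95780737e-04 -2.97383457e+00] [-0.87004182 -0.60271049  0.94433976] -0.2021174670296382 1.9
```

View pics/w1.png

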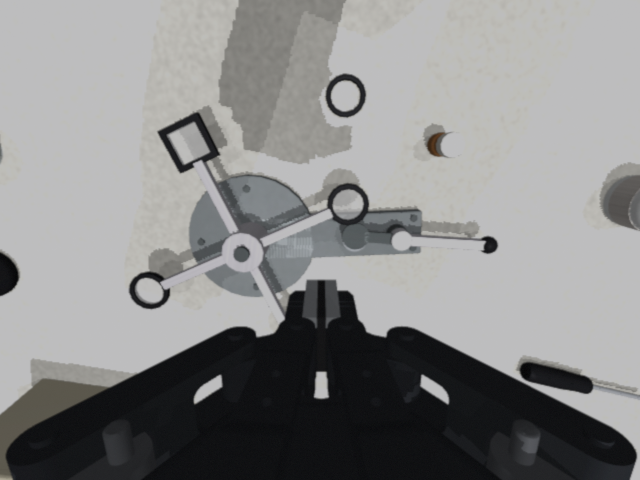

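The wrist view shows the hub screw at (242,253), the square filter at (189,142), round filters at (348,204) and (150,290), the lever ball at (489,244) and the pivot cap at (402,239). The closed fingers are at (321,290).

```bash
python3 - <<'E'
from h import *
p=np.load('p.npy',allow_pickle=True).item()
P={}
for n,t,z in [('hub',(242,253),71),('sq',(189,142),53),('r3',(348,204),53),('r1',(150,290),53),('tip',(489,244.5),40),('pivot',(402,239),50),('vial_a',(448,144),50),('ring',(346,95),5),('port',(355,236),33)]:
    P[n]=cast(p,t,z)[:2]; print(n,P[n].round(1))
h=np.array([554.5,-84.5])
for n in P:
    for H in (P['hub'],h):
        d=P[n]-H; print(n,np.hypot(*d).round(1),np.degrees(np.arctan2(d[1],d[0])).round(2))
c=(P['r1']+P['r3'])/2; print(c)
E
```

```text
hub [552.6 -81.4]
sq [ 453.8 -147.9]
r3 [488.   17.3]
r1 [ 619.3 -180.6]
tip [508.5 180.9]
pivot [516.   81.7]
vial_a [412.9 103.8]
ring [379.7  -2. ]
port [525.6  34. ]
hub 0.0 0.0
hub 3.6 121.93
sq 119.1 -146.05
sq 119.0 -147.79
r3 117.9 123.19
r3 121.5 123.15
r1 119.5 -56.07
r1 115.9 -56.01
tip 266.0 99.54
tip 269.4 99.83
pivot 167.2 102.64
pivot 170.6 103.04
vial_a 232.0 127.01
vial_a 235.6 126.93
ring 190.2 155.33
ring 193.3 154.74
port 118.6 103.18
port 122.0 103.72
[553.65751564 -81.66690174]
```

```bash
python3 - <<'E'
from h import *
p=np.load('p.npy',allow_pickle=True).item()
for uv in [(421,210),(421,252),(420,231),(345,212)]:
    c=cast(p,uv,15)[:2]; d=c-[553.2,-82.3]; print(c.round(1),np.hypot(*d).round(1),np.degrees(np.arctan2(d[1],d[0])).round(2))
im=cv2.imread('pics/w1.png')[190:270,300:440]
cv2.imwrite('pics/w1c.png',cv2.resize(im,None,fx=5,fy=5,interpolation=cv2.INTER_CUBIC))
E
```

```text
[487.1 105.5] 199.1 109.4
[536.4 118. ] 201.0 94.78
[511.5 110.5] 197.2 102.2
[504.   19.8] 113.4 115.73
```

View pics/w1c.png

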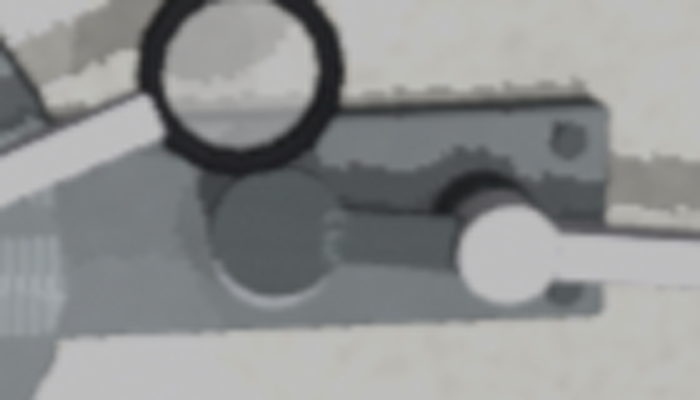

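>>> move_arm([
  [14,-45,0],
  [27,-90,0],
  [40,-133,0],
  [40,-133,-50],
  [40,-133,-100],
  [40,-133,-150],
  [40,-133,-185],
  [40,-133,-205],
  [40,-133,-217],
  [40,-133,-217],
], spin=[0,0,0,0,0,0,0,0,0,0])

```text
clock: 3.15
eef_pos: [540.7, -143.4, 111.9]
orientation: [3.141, -0.001, -2.975]
ft_force: [-0.9, 0.4, -0.6]
width: 0.1
gripper_force: 0.0
```

```bash
python3 - <<'E'
from h import *
p=camera_params('wrist'); np.save('p.npy',p,allow_pickle=True)
cv2.imwrite("pics/w2.png",snapshot('wrist'))
s=robot.state();print(s['eef_pos'],s['orientation'],s['ft_force'],s['clock'])
H=np.array([553.5,-82.5]);r=62
for f in list(range(258,116,-6))+[116]:
    a=np.radians(f); print(f,(H+r*np.array([np.cos(a),np.sin(a)])-s['eef_pos'][:2]).round(1))
E
```

```text
[ 541.0376455  -143.65503399  112.60901389] [-3.14132774e+00  3.70242399e-04 -2.97495294e+00] [-0.2727951   1.08110906 -0.31070044] 3.2
258 [-0.4  0.5]
252 [-6.7  2.2]
246 [-12.8   4.5]
240 [-18.5   7.5]
234 [-24.  11.]
228 [-29.   15.1]
222 [-33.6  19.7]
216 [-37.7  24.7]
210 [-41.2  30.2]
204 [-44.2  35.9]
198 [-46.5  42. ]
192 [-48.2  48.3]
186 [-49.2  54.7]
180 [-49.5  61.2]
174 [-49.2  67.6]
168 [-48.2  74. ]
162 [-46.5  80.3]
156 [-44.2  86.4]
150 [-41.2  92.2]
144 [-37.7  97.6]
138 [-33.6 102.6]
132 [-29.  107.2]
126 [-24.  111.3]
120 [-18.5 114.8]
116 [-14.7 116.9]
```

View pics/w2.png

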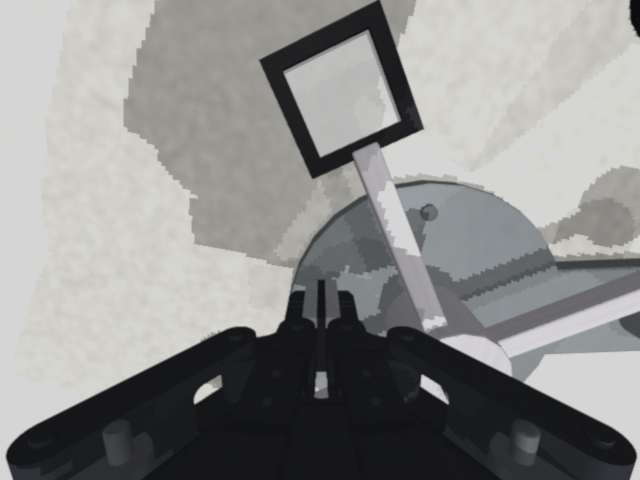

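The finger is low in the gap, with the square's spoke at (390,230) ahead of it and clear space around it. I'll now push along the arc.

>>> move_arm([
  [-6.5,1.7],
  [-12.5,4],
  [-18,7],
  [-23.5,10.5],
  [-28.5,14.6],
  [-33,19.2],
  [-37.3,24.2],
  [-41,29.7],
  [-44,35.4],
  [-46,41.5],
], spin=[0,0,0,0,0,0,0,0,0,0])

```text
$.offset[0]: bad value
```

>>> move_arm([
  [-6.5,1.7,0],
  [-12.5,4,0],
  [-18,7,0],
  [-23.5,10.5,0],
  [-28.5,14.6,0],
  [-33,19.2,0],
  [-37.3,24.2,0],
  [-41,29.7,0],
  [-44,35.4,0],
  [-46,41.5,0],
], spin=[0,0,0,0,0,0,0,0,0,0])

```text
clock: 4.45
eef_pos: [494.6, -102.0, 112.1]
orientation: [-3.141, -0.0, -2.976]
ft_force: [1.9, -1.7, 0.3]
width: -0.1
gripper_force: 1.0
```

>>> move_arm([
  [-1.7,6.3,0],
  [-2.7,12.7,0],
  [-3,19.2,0],
  [-2.7,25.6,0],
  [-1.7,32,0],
  [0,38.3,0],
  [2.3,44.4,0],
  [5.3,50.2,0],
  [8.8,55.6,0],
  [8.8,55.6,0],
], spin=[0,0,0,0,0,0,0,0,0,0])

```text
clock: 5.7
eef_pos: [503.8, -46.1, 112.1]
orientation: [3.141, 0.0, -2.975]
ft_force: [0.2, -1.2, 1.1]
width: 0.0
gripper_force: 0.0
```

```bash
python3 - <<'E'
from h import *
p=camera_params('wrist'); np.save('p.npy',p,allow_pickle=True)
cv2.imwrite("pics/w3.png",snapshot('wrist'));cv2.imwrite("pics/t3.png",snapshot('top'))
s=robot.state();print(s['eef_pos'],s['ft_force'],s['clock'])
E
```

```text
[503.56931553 -46.48460104 112.04647998] [-0.3680602  -0.61695432  0.24630061] 5.8
```

View pics/w3.png

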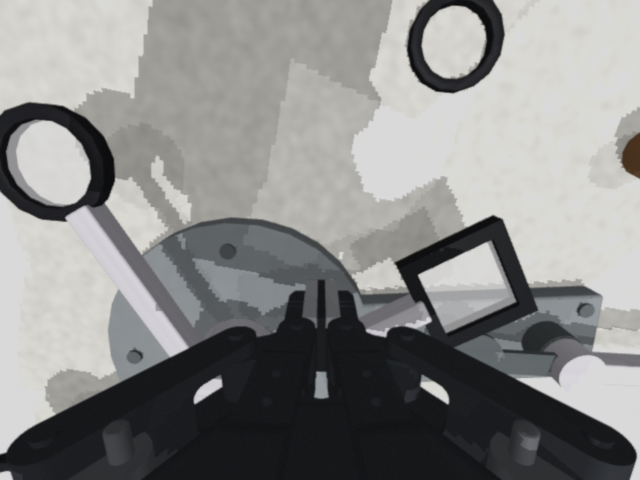

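The square filter's window centre is at (466,286), short of the port. Round1 is at (53,161) and the tongue's near corner at (602,290).

```bash
python3 - <<'E'
from h import *
p=np.load('p.npy',allow_pickle=True).item()
for n,uv,z in [('sq',(466,286),53),('sqframe',(466.5,283),53),('r1',(50,161),53),('corner',(602,290),15),('edge',(430,290),15)]:
    c=cast(p,uv,z)[:2]; d=c-[553.5,-82.5]; print(n,c.round(1),np.hypot(*d).round(1),np.degrees(np.arctan2(d[1],d[0])).round(2))
E
```

```text
sq [481.   10.9] 118.2 127.82
sqframe [479.7  10.7] 118.9 128.37
r1 [ 458.3 -154.3] 119.3 -142.97
corner [485.  103.3] 198.0 110.25
edge [500.2  12.9] 109.2 119.21
```

>>> move_arm([
  [3,4.5,0],
  [6.3,8,0],
  [9.5,10.9,0],
  [12.1,13,0],
  [14.2,14.6,0],
  [16,15.8,0],
  [17.4,16.7,0],
  [18.3,17.2,0],
  [19.3,17.8,0],
  [19.3,17.8,0],
], spin=[0,0,0,0,0,0,0,0,0,0])

```text
clock: 7.05
eef_pos: [523.0, -28.9, 112.1]
orientation: [3.141, 0.0, -2.975]
ft_force: [-1.4, -0.4, 0.1]
width: 0.0
gripper_force: 0.3
```

>>> move_arm([
  [-10,-5,0],
  [-10,-5,40],
  [-15,0,100],
  [-20,10,150],
  [-20,15,150],
  [-20,15,150],
], spin=[0,0,0,0,0,0])

```text
clock: 7.8
eef_pos: [502.3, -13.8, 261.7]
orientation: [3.141, -0.0, -2.975]
ft_force: [0.0, 0.4, 0.4]
width: 0.3
gripper_force: 0.0
```

```bash
python3 - <<'E'
from h import *
p=camera_params('wrist'); np.save('p.npy',p,allow_pickle=True)
cv2.imwrite("pics/w4.png",snapshot('wrist'));cv2.imwrite("pics/t4.png",snapshot('top'))
s=robot.state();print(s['eef_pos'],s['ft_force'],s['clock'])
E
```

```text
[502.29210431 -14.02694034 260.84829768] [-0.07363452  0.02157718 -0.79229704] 7.9
```

View pics/w4.png

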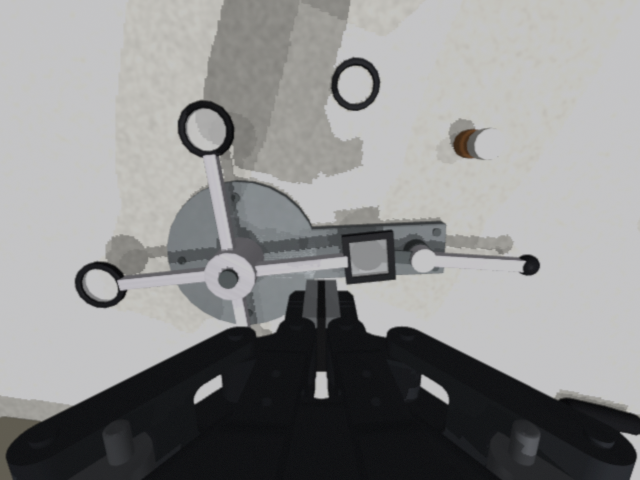

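The square filter, at (369,257), is almost over the port. The hub is at (229,277) and the tongue's end corners at about (446,222) and (445,273). I'll zoom in for a precise axis.

```bash
python3 - <<'E'
from h import *
im=cv2.imread('pics/w4.png')[205:305,300:460]
cv2.imwrite('pics/w4c.png',cv2.resize(im,None,fx=5,fy=5,interpolation=cv2.INTER_CUBIC))
E
```

```text
(no output)
```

View pics/w4c.png

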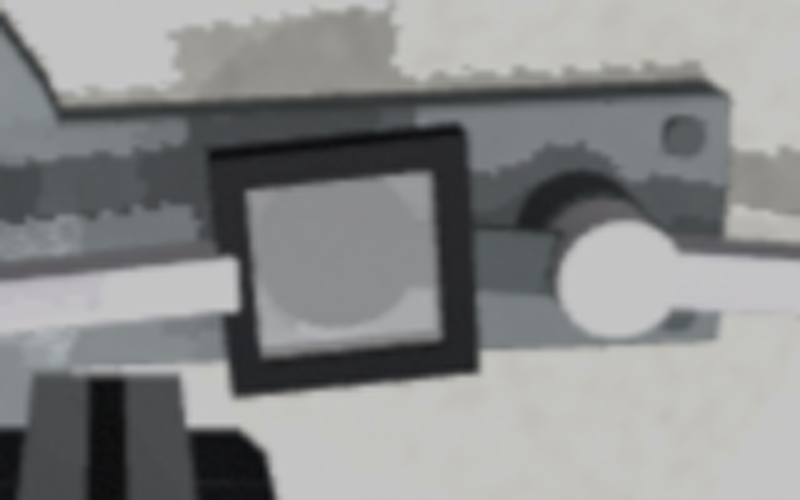

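```bash
python3 - <<'E'
from h import *
p=np.load('p.npy',allow_pickle=True).item()
f=lambda x,y:(300+x/5-.4,205+y/5-.4)
q={n:cast(p,f(*c),z)[:2] for n,c,z in [('n0',(62,115),15),('n1',(727,97),15),('f0',(480,348),15),('f1',(717,339),15),('s1',(684,135),15),('sq',(347,262),55),('a',(212,155),55),('b',(463,128),55),('c',(478,372),55),('d',(235,393),55)]}
q.update(hub=cast(p,(229,278),71)[:2],ra=cast(p,(206,129),55)[:2],rb=cast(p,(101,284),55)[:2],tip=cast(p,(529,264.5),40)[:2])
A=lambda d:np.degrees(np.arctan2(d[1],d[0])).round(2)
for H in (q['hub'],np.array([553.5,-82.5])):
  print('H',H.round(1))
  for n in q:
    d=q[n]-H; print(n,q[n].round(1),np.hypot(*d).round(1),A(d))
print('near edge',A(q['n1']-q['n0']),'far',A(q['f1']-q['f0']),'end-90',A(q['n1']-q['f1'])-90, 'endmid',((q['n1']+q['f1'])/2).round(1))
print('frame sides',A(q['b']-q['a']),A(q['c']-q['d']),A(q['a']-q['d'])-90,A(q['b']-q['c'])-90, np.hypot(*(q['b']-q['a'])))
E
```

```text
H [552.7 -81.2]
n0 [513.2 -19.7] 73.0 122.65
n1 [488.6 105.2] 197.1 108.96
f0 [546.7  70.2] 151.6 92.24
f1 [537.  116.4] 198.2 94.53
s1 [497.3  99. ] 188.6 107.08
sq [520.7  32. ] 117.7 105.76
a [505.8   5.7] 98.7 118.34
b [494.1  46.4] 140.4 114.63
c [536.8  58.8] 140.9 96.45
d [547.8  17.6] 99.0 92.82
hub [552.7 -81.2] 0.0 0.0
ra [ 439.1 -113.8] 118.2 -163.98
rb [ 584.3 -195. ] 118.1 -74.44
tip [508.3 180.5] 265.5 99.62
H [553.5 -82.5]
n0 [513.2 -19.7] 74.6 122.68
n1 [488.6 105.2] 198.6 109.08
f0 [546.7  70.2] 152.8 92.54
f1 [537.  116.4] 199.6 94.74
s1 [497.3  99. ] 190.0 107.21
sq [520.7  32. ] 119.1 105.99
a [505.8   5.7] 100.2 118.43
b [494.1  46.4] 141.9 114.73
c [536.8  58.8] 142.3 96.74
d [547.8  17.6] 100.3 93.27
hub [552.7 -81.2] 1.5 124.05
ra [ 439.1 -113.8] 118.6 -164.68
rb [ 584.3 -195. ] 116.6 -74.68
tip [508.3 180.5] 266.9 99.75
near edge 101.16 far 101.89 end-90 -256.99 endmid [512.8 110.8]
frame sides 105.95 104.9 -254.13 -253.74 42.342076051776004
```

>>> move_arm([
  [5,-15,-30],
  [10,-20,-80],
  [10,-20,-120],
  [10,-20,-140],
  [10,-20,-150],
  [14,-18,-150],
  [18,-16,-150],
  [21,-14.5,-150],
  [22.5,-13.6,-150],
  [23.8,-13,-150],
], spin=[0,0,0,0,0,0,0,0,0,0])

```text
clock: 9.15
eef_pos: [526.7, -26.9, 112.4]
orientation: [-3.141, 0.0, -2.975]
ft_force: [-1.1, -1.3, 1.1]
width: 0.2
gripper_force: 0.8
```

>>> move_arm([
  [0,0,0],
  [-10,-5,0],
  [-14,-7,40],
  [-19,-2,100],
  [-24,13,150],
  [-24,13,150],
  [-24,13,150],
], spin=[0,0,0,0,0,0,0])

```text
clock: 10.02
eef_pos: [502.1, -14.1, 261.7]
orientation: [3.142, -0.0, -2.975]
ft_force: [0.0, 0.5, -0.6]
width: 0.0
gripper_force: 0.0
```

```bash
python3 - <<'E'
from h import *
p=camera_params('wrist'); np.save('p.npy',p,allow_pickle=True)
w=snapshot('wrist');cv2.imwrite("pics/w5.png",w);cv2.imwrite("pics/t5.png",snapshot('top'))
s=robot.state();print(s['eef_pos'],s['ft_force'],s['clock'])
cv2.imwrite('pics/w5c.png',cv2.resize(w[205:305,300:460],None,fx=5,fy=5,interpolation=cv2.INTER_CUBIC))
E
```

```text
[502.05235102 -14.13937028 260.80748517] [ 0.40447647  0.51862093 -0.18101248] 10.125
```

View pics/w5c.png

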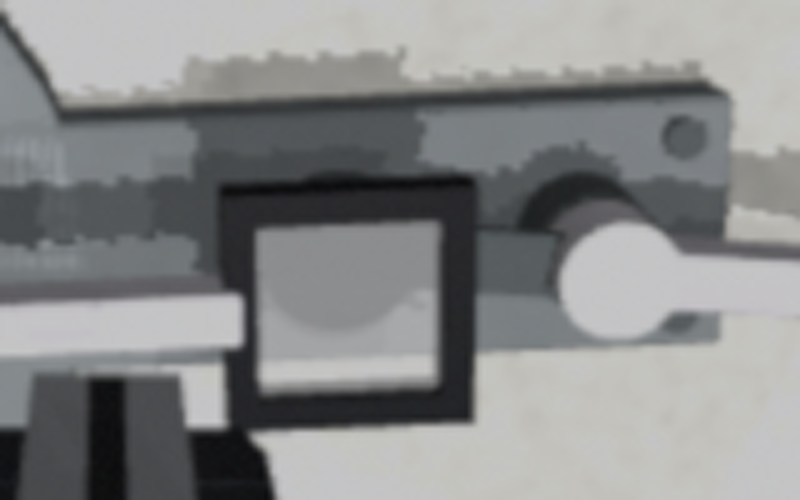

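The window is now nearer the tongue's line. Its frame corners in the crop are (220,187), (474,180), (474,421) and (230,428).

```bash
python3 - <<'E'
from h import *
p=np.load('p.npy',allow_pickle=True).item()
f=lambda x,y:(300+x/5-.4,205+y/5-.4)
A=lambda d:np.degrees(np.arctan2(d[1],d[0])).round(2)
a,b,c,d=[cast(p,f(*x),55)[:2] for x in [(220,187),(474,180),(474,421),(230,428)]]
H=np.array([553.3,-82.2]); m=(a+b+c+d)/4
print('sq',m,np.hypot(*(m-H)),A(m-H),'sides',A(b-a),A(c-d),A(a-d)+360-90-0,A(b-c)+270)
n0,n1,f1=[cast(p,f(*x),15)[:2] for x in [(62,115),(727,97),(717,339)]]
e=(n1+f1)/2; print('axis',A(e-H),A(n1-n0))
# blobs in top view, dark rings
g=cv2.cvtColor(cv2.imread('pics/t5.png'),cv2.COLOR_BGR2GRAY)
T=camera_params('top');n,l,st,cc=cv2.connectedComponentsWithStats((g[150:330,220:420]<50).astype(np.uint8))
for i in range(1,n):
    if st[i,4]>25: q=cast(T,cc[i]+[220,150],53)[:2];print(st[i],q.round(1),np.hypot(*(q-H)).round(1),A(q-np.array([554.,-84.5])))
w=cv2.imread('pics/w5.png');g=cv2.cvtColor(w,cv2.COLOR_BGR2GRAY)
n,l,st,cc=cv2.connectedComponentsWithStats((g[60:320,60:300]<55).astype(np.uint8))
for i in range(1,n):
    if st[i,4]>200: u=cc[i]+[60,60];q=cast(p,u,54)[:2];print('w',u,st[i],q.round(1),A(q-H))
E
```

```text
sq [528.31155966  33.79033443] 118.65150581437929 102.16 sides 101.19 101.32 102.88999999999999 102.96000000000001
axis 101.94 101.14
[108  27  17  18  72] [671.5 -59.1] 120.4 12.22
[168  65  17  18  78] [ 576.7 -201.2] 121.3 -78.99
[137  81  20   8  68] [ 553.8 -129.6] 47.4 -90.2
[ 15 102   5   7  32] [508.8 178.4] 264.3 99.76
[130 125  18  18 100] [ 435.6 -106.8] 120.2 -169.33
w [216.44120603 127.00301508] [129  40  55  57 995] [ 436.  -106.5] -168.28
w [ 97.17904509 275.38196286] [ 14 194  50  46 754] [ 576.8 -199.1] -78.64
w [293.38123167 306.54545455] [225 231  15  29 341] [578.1 -25.6] 66.32
```

The wheel is aligned with the tongue axis, about 102° for each. Now the lever.

>>> move_arm([
  [-8,55,0],
  [-16,110,0],
  [-25,165,0],
  [-25,165,-50],
  [-25,165,-100],
  [-25,165,-140],
  [-25,165,-155],
  [-25,165,-164],
  [-25,165,-164],
], spin=[0,0,0,0,0,0,0,0,0])

```text
clock: 11.25
eef_pos: [477.4, 150.9, 97.4]
orientation: [3.142, -0.002, -2.976]
ft_force: [0.3, -0.4, 0.5]
width: 0.1
gripper_force: 0.0
```

>>> move_arm([
  [8,0.5,0],
  [15,0.5,0],
  [22,2,0],
  [28.5,3.5,0],
  [35,4.5,0],
  [41.5,4.8,0],
  [48,4.3,0],
  [54,3.2,0],
  [60,1.5,0],
  [66,-0.3,0],
], spin=[0,0,0,0,0,0,0,0,0,0])

```text
clock: 12.5
eef_pos: [544.0, 150.7, 98.1]
orientation: [3.141, -0.0, -2.975]
ft_force: [-1.5, -0.4, 0.2]
width: -0.4
gripper_force: 0.6
```

>>> move_arm([
  [2,-0.7,0],
  [4,-1.5,0],
  [6,-2.5,0],
  [8,-3.5,0],
  [8,-3.5,0],
], spin=[0,0,0,0,0])

```text
clock: 13.12
eef_pos: [551.9, 147.2, 98.2]
orientation: [-3.142, 0.0, -2.976]
ft_force: [-0.3, 0.3, -0.5]
width: 0.1
gripper_force: 0.1
```

>>> move_arm([
  [1.2,-0.8,0],
  [2.4,-1.6,0],
  [3.6,-2.5,0],
  [3.6,-2.5,0],
], spin=[0,0,0,0])

```text
clock: 13.62
eef_pos: [554.7, 145.1, 98.0]
orientation: [3.141, -0.001, -2.975]
ft_force: [-4.9, 2.4, 1.8]
width: 0.0
gripper_force: 2.5
```

```bash
python3 - <<'E'
from h import *
cv2.imwrite("pics/t6.png",snapshot('top'))
s=robot.state();print(s['eef_pos'],s['ft_force'],s['clock'])
g=cv2.cvtColor(cv2.imread('pics/t6.png'),cv2.COLOR_BGR2GRAY)
T=camera_params('top');n,l,st,cc=cv2.connectedComponentsWithStats((g[150:330,220:420]<50).astype(np.uint8))
for i in range(1,n):
    if st[i,4]>15: print(st[i],cast(T,cc[i]+[220,150],45)[:2].round(1))
E
```

```text
[554.69892452 145.07115046  98.02646208] [-4.85282144  2.9125743   2.22736694] 13.675
[108  27  17  16  47] [678.4 -64.4]
[108  36   9   9  22] [659.7 -47.9]
[ 30  50  25  60 491] [565.4 128.1]
[169  65  16  17  71] [ 578.7 -203. ]
[ 48  85  72  36 576] [513.8  42.1]
[ 39 123  10  57 211] [382.5 116.6]
[131 125  17  18  74] [ 434.4 -110.4]
[ 87 150  16  16  59] [381.8  -4.3]
```

Force is rising and the fingers are lagging, so the lever is at its stop, within about 1° of the predicted spot. I'll press slightly more, then back off, lift and check.

>>> move_arm([
  [1,-0.8,0],
  [1.6,-1.3,0],
  [1.6,-1.3,0],
], spin=[0,0,0])

```text
clock: 14.05
eef_pos: [555.1, 144.6, 97.9]
orientation: [3.139, -0.003, -2.974]
ft_force: [-9.0, 7.2, 5.2]
width: 0.0
gripper_force: 6.0
```

>>> move_arm([
  [-8,6,0],
  [-16,12,0],
  [-16,12,40],
  [-20,5,100],
  [-30,-30,150],
  [-45,-80,165],
  [-55,-130,165],
  [-55,-160,165],
  [-55,-160,165],
], spin=[0,0,0,0,0,0,0,0,0])

```text
clock: 15.18
eef_pos: [501.7, -18.1, 263.3]
orientation: [-3.141, 0.001, -2.978]
ft_force: [-0.3, 0.4, 0.4]
width: 0.2
gripper_force: 0.0
```

```bash
python3 - <<'E'
from h import *
p=camera_params('wrist'); np.save('p.npy',p,allow_pickle=True)
cv2.imwrite("pics/w7.png",snapshot('wrist'))
s=robot.state();print(s['eef_pos'],s['ft_force'],s['clock'])
E
```

```text
[501.75584393 -17.02753334 263.23543618] [-0.09968785  0.21758071 -0.59959784] 15.225
```

View pics/w7.png

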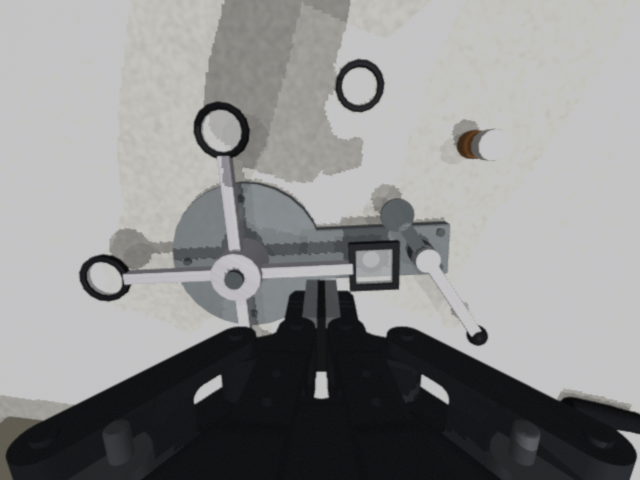

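The shutter is open: the blade is off the port at (397,213) and the ball is at (477,336). The lens is visible through the square window at (371,260), and the vial and ring haven't moved. Last, I'll compare the window with the lens.

```bash
python3 - <<'E'
from h import *
p=np.load('p.npy',allow_pickle=True).item()
im=cv2.imread('pics/w7.png');cv2.imwrite('pics/w7c.png',cv2.resize(im[225:305,335:495],None,fx=5,fy=5,interpolation=cv2.INTER_CUBIC))
A=lambda d:np.degrees(np.arctan2(d[1],d[0])).round(2)
H=np.array([553.3,-82.2])
for n,uv,z in [('lens',(371.5,260.5),33),('sq',(374,265.5),54),('tip',(478,336),40)]:
    q=cast(p,uv,z)[:2];print(n,q.round(1),np.hypot(*(q-H)).round(1),A(q-H),A(q-np.array([518.2,84.1])))
E
```

```text
lens [530.9  35.4] 119.7 100.76 -75.34
sq [528.2  33.9] 118.8 102.18 -78.7
tip [588.3 152.4] 237.2 81.51 44.25
```

View pics/w7c.png

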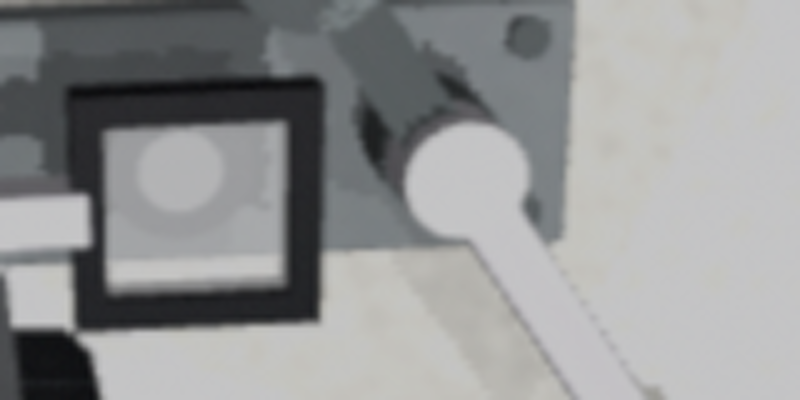

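The window is centred on the lens to about 1 mm (0.5°), and the lever is at its open stop (44°, as expected). I'm handing it in.

```bash
python3 -c "
from station import robot
print(robot.sign_off())"
```

```text
the job is handed in; nothing more can be done
None
```

The square filter stands over the light port, about 1 mm off centre by my measurement. The shutter lever was then pushed to its open stop, and the job was handed in at about 15 s with the arm clear of everything.

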